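# Lock a water filter cartridge into its bayonet base

## Task

Fit the white filter cartridge into the filter base on the worktop: feel for the ring's slots with its lugs, press it down against the spring, and turn it about a quarter turn clockwise (seen from above) to the stop, so that the spring lifts it into its locked seat; then let go. Do it gently, without forcing the parts, and leave the other things where they stand.

Things in the scene. Friction and masses are not known exactly. Their poses are not given: they have to be found in the camera images.
- filter_base: water filter base, fixed: grey foot 120 x 96 x 12 mm, round drum, and on it a knurled steel bayonet ring (outer diameter 77 mm, rim 60 mm above the worktop). Origin: centre of the underside, on the ring's axis; z up, x from the front (pointer rib on the foot) to the back (two pipe unions, reaching to x = 84 mm). The ring's own angle is not measured, see slots
- socket (a point): centre of the ring's mouth, on its axis, at rim height (60 mm above filter_base's origin, same axes). Mouth radius 21.5 mm, widened to 24.5 mm by a chamfer at the rim. Below it an inward lip, 52 to 60 mm above the worktop, hides a channel of radius 29 mm
- slots (a point): point on the ring's axis, 56 mm up. Two opposite slots, 12 mm wide, cut the lip out to radius 29 mm; a rib on the ring's outside marks each. The line through them is turned by an unmeasured, fixed angle of +0.10 to +0.75 rad (anticlockwise from above) from this frame's x axis: find it by feel (turn the lugs on the rim under about 5 N until they drop in) or by eye. A lug fits within 0.045 rad of it
- valve_plate (a point): centre of the sprung plate's top when free, on the ring's axis, 45 mm up (the point does not move with it). The plate yields 13 mm to a hard stop at 32 mm up; its spring pushes back with 4 N at first touch and 12 N at the stop
- seats (a point): point on the ring's axis, 56 mm up, the ceiling of the two seats: recesses 4 mm deep in the lip's underside (itself at 52 mm). From the slots the lugs, held under the lip, turn only clockwise seen from above; 1.33 to 1.44 rad on (1.44 is a hard stop) they stand under the seats and the spring can lift them in
- cartridge: loose white filter cartridge, upright, 112 mm tall, 0.14 to 0.26 kg. Origin: centre of its underside, z up its axis. Spigot of radius 20 mm up to 32 mm (nose radius 17 mm, tapered over the lowest 5 mm), round body of diameter 56 mm from 32 to 80 mm, grip bar above. Same after half a turn. Locked in the base, its origin stands 40 mm above the worktop
- lugs (a point): centre between the two lugs, on the cartridge's axis, 13 mm above its origin (same axes). Lugs along +x and -x, 10 mm wide, out to radius 27 mm, from 10 to 16 mm above the origin. Cartridge origin above the worktop: 50 mm with lugs on the rim, 45 mm with lugs in the slots and nose on the plate (it stands there by itself), under 36 mm with lugs clear below the lip, 32 mm at the hard stop
- grip_bar (a point): point in the grip bar, on the cartridge's axis, 100 mm above its origin (same axes). The bar is 46 mm long along x (in line with the lugs), 14 mm thick along y, from 80 to 112 mm above the origin; pinch it across y from above
- egg_timer: white round wind-up timer, 62 mm wide, 58 mm tall; origin at the centre of its underside. Bystander: leave it where it stands
- espresso_cup: small low cup with one handle, 64 x 88 x 49 mm; origin at the centre of its underside. Bystander: leave it where it stands
- tuna_tin: flat round tin, 66 mm wide, 22 mm tall; origin at the centre of its underside. Bystander: leave it where it stands
- tumbler: clear drinking glass, 81 mm wide, 91 mm tall; origin at the centre of its underside. Bystander: leave it where it stands
- pepper_mill: dark wooden mill, 58 mm wide, 170 mm tall; origin at the centre of its underside. Bystander: leave it where it stands
- salt_shaker: salt shaker, 44 mm wide, 90 mm tall; origin at the centre of its underside. Bystander: leave it where it stands
- mug_1: white mug with dark dots, 82 x 114 x 91 mm; origin at the centre of its underside. Bystander: leave it where it stands
- scourer: ball of steel spirals, 75 x 71 x 50 mm; origin at the centre of its underside. Bystander: leave it where it stands
Mind the look-alikes: they are no part of the job. Leave any blue or pink look-alike of the cartridge alone.

How it is judged:
By the outcome, as a careful person would: the job done as asked, in the order asked, and still so for the second after the job is handed in, with the robot touching nothing.
It also fails if it takes over 70 s, if anything falls off the work surface, if the arm or the gripper's body presses on something with over 40 N, if the wrist force passes 120 N, or if a joint passes its speed limit or range.

## Robot

A 6-joint arm with a two-finger parallel gripper is mounted at the origin on a cart in front of the work surface, level with it; the furniture and walls round the work are solid. World frame = base frame: x ahead of the robot, y to its left, z up, the work surface at z = 0. Lengths are in mm, angles in degrees, forces in N, time in s.
With the tool pointing down it reaches from about 275 to 750 mm from the base axis. Payload 10.2 kg.
Tool frame: the origin (TCP) lies midway between the tips of the shut fingers; the grasp point (between the pads) lies robot.pinch_z behind it (robot.pinch_z is the distance from the TCP to the grasp point, in mm); x points along the fingers, z is the direction in which the jaws open and shut, and the axes are right-handed (so a half turn about x gives the same grasp; the last joint's range is limited). The gripper opens to 88 mm and grips with 3 to 60 N. Pads are 18 mm wide; open, the fingers measure 123 mm over their backs; the gripper's body (75 mm by 187 mm) begins 45 mm behind the grasp point.
Start: joints at [56.299, 17.928, 85.812, -0, 76.261, -12.8], TCP at [187.313, 490.454, 238.72] pointing down, gripper open.
Joint ranges: [-168.41, 168.41], [-55.51, 124.54], [10.69, 146.95], [-70.63, 250.63], [1, 178], [-165.06, 165.06]. Speed limits (degrees/s): [136.94, 136.94, 172.46, 180, 180, 180].

## Interface

Orientations are given as a 3x3 rotation matrix whose columns are the frame's x, y, z axes.
In Python, from bench import telemetry, capture, calibration, robot gives the robot as it stands.
- The arm moves only by the tool step_arm, never from a script. Its argument "deltas" is text: rows parted by semicolons, each of 7 numbers parted by spaces: the shift along the tool's x, y, z in cm, then the turn, a rotation vector about the tool's x, y, z in rad, then the closure, from 0 (fully open) to 1 (shut). A call has 1 to 10 rows; each row is the pose to reach, as a shift and turn from the pose commanded when the call began, along the tool's axes at that moment; what a row does not reach only later rows make up. A row lasts 1/12 s, in which the tool goes at most 41.7 mm and 7.16 degrees, less where a joint would pass 70% of its speed; a pose out of reach is approached as far as the arm can. A call with a gripper value outside its range is refused whole. The fingers move at their own pace and stop on an object; "grip_force" is the grip in N (left out, the last holds). Time passes only in rows, so rows that repeat a pose let the fingers close. It gives the time, the measured TCP pose, the force and the opening at its end, in the units of the state.
- telemetry.state(): the state, without advancing time (a new reading comes with each control period).
- capture(name): name is "scene" or "top"; returns (picture, depth): 480x640x3 uint8, red, green, blue; 480x640 float32, mm along the optical axis (not along the pixel's ray), 0 where there is no reading.
- calibration(name): a dict with "fx", "fy", "cx", "cy" (pixels), "k1" (the pictures are not rectified: a ray, as slopes to the right and down, at radius r is drawn at 1 + k1 r^2 times it, then the intrinsics apply), "eye" and "attitude" of the camera in the world. Camera axes: x right, y down, z forward; pixel columns grow to the right and rows downward; lengths in mm; the calibration is good to about 2 mm. A picture is of the moment at which its call begins. calibration takes no time and is no camera call.
- robot.finish_job(): hands the job in, once; it reports no verdict.
The state is a dict: "time_s": time; "joint_pos": joint angles; "joint_velocities": joint speeds; "tau": joint torques, N m; "ee_pos": TCP position; "tool_rot": TCP orientation; "contact_force": force on the tool from outside, world axes, zero at the start; "moment": the same for the moment, N m; "opening": finger opening in mm.
Only numpy, scipy, OpenCV 4.12 (cv2) and the standard library are available. Lean on these libraries where they do the work, as an engineer would, in place of code of your own. Each camera call takes 0.05 s, during which the arm holds its last target.

## Working session

There is one attempt and no reset: what is moved stays moved. The work goes in short steps, Python scripts to look and compute and a tool call to move; the robot and the scene stay as the last step left them, time stands still between calls to the robot, and variables do not carry over. Pictures are saved under pics/ and viewed, and the job is handed in when it is done.

Besides the shell and the picture viewer there is one more tool, called after "Emit:" in YAML: its name, and indented under it one key for each argument. step_arm: Moves the arm, as the interface text tells. Its arguments: {"type":"object","properties":{"deltas":{"type":"string"},"grip_force":{"type":"number"}},"required":["deltas"]}

```bash
mkdir -p pics
python3 - <<'E'
from bench import telemetry, capture, calibration, robot
import cv2,numpy as np
s=telemetry.state(); print(s); print(robot.pinch_z)
for n in("scene","top"):
    p,d=capture(n); cv2.imwrite(f"pics/{n}0.png",p[...,::-1]); np.save(f"{n}0.npy",d); print(n,calibration(n))
E
```

```text
{'time_s': 0.0, 'joint_pos': array([ 5.62972876e+01,  1.79617252e+01,  8.58516656e+01, -7.41911819e-04,
        7.62605384e+01, -1.27990080e+01]), 'joint_velocities': array([ 0.04859433,  0.02248761,  0.00295572,  0.01942389,  0.07190298,
       -0.09916912]), 'tau': array([ 3.88676435e-04, -4.02221060e+01, -2.52273649e+01,  6.94512902e-02,
        3.52608017e-02, -8.76233366e-05]), 'ee_pos': array([187.19502811, 490.24612748, 238.15609244]), 'tool_rot': array([[-7.05506508e-04, -9.34182411e-01,  3.56795074e-01],
       [-1.08042222e-03,  3.56795667e-01,  9.34181826e-01],
       [-9.99999167e-01,  2.73582033e-04, -1.26103310e-03]]), 'contact_force': array([0.50178315, 0.19586773, 0.12746295]), 'moment': array([-0.01354577, -0.00079213, -0.02881188]), 'opening': 87.98885729784529}
18.700000000000003
scene {'fx': 450.40881446480614, 'fy': 450.40881446480614, 'cx': 316.03367264238557, 'cy': 244.7957662548487, 'k1': -0.0802778120786115, 'eye': array([ -88.83820942, -537.30224506,  638.76159068]), 'attitude': array([[ 0.63097124, -0.41291282,  0.65679395],
       [-0.77547947, -0.36025315,  0.51850676],
       [ 0.022514  , -0.83649308, -0.54751479]])}
top {'fx': 532.221247591193, 'fy': 532.221247591193, 'cx': 320.81793215877565, 'cy': 242.79094734522553, 'k1': -0.011021396722468841, 'eye': array([ 380.66504239,   -9.11507291, 1414.10693514]), 'attitude': array([[ 0.00850771, -0.98878462,  0.14910596],
       [-0.99988212, -0.00650602,  0.01390728],
       [-0.01278122, -0.1492067 , -0.98872342]])}
```

View pics/scene0.png

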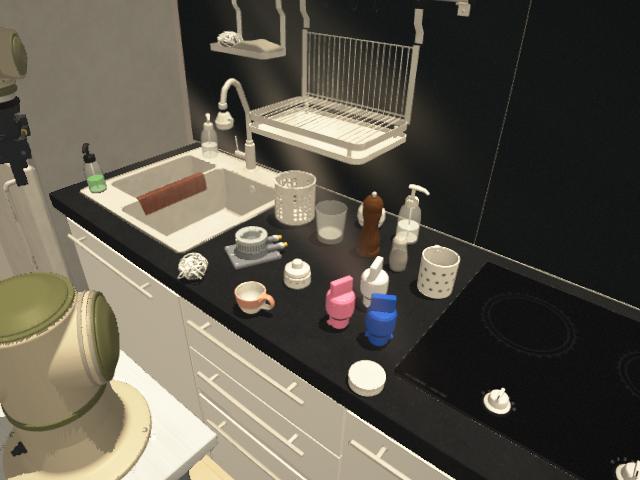

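View pics/top0.png

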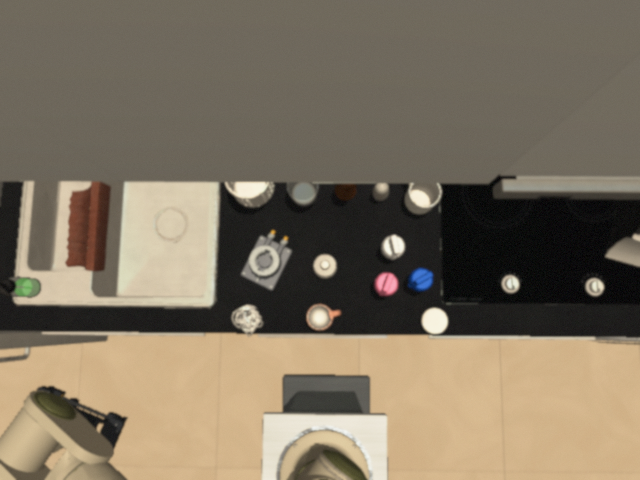

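Candidates for the cartridge, by top-view pixel: white barred one (393,246), pink (387,284), blue (421,279), and round white egg timer (325,265). I choose the white one with the grip bar, and check it in a close crop.

Run:
```python
import cv2,numpy as np
t=cv2.imread("pics/top0.png");s=cv2.imread("pics/scene0.png")
a=cv2.resize(t[220:300,225:325],(400,320),interpolation=cv2.INTER_CUBIC)
b=cv2.resize(t[210:290,350:450],(400,320),interpolation=cv2.INTER_CUBIC)
c=cv2.resize(s[215:275,215:300],(400,282),interpolation=cv2.INTER_CUBIC)
d=cv2.resize(s[240:360,310:480],(400,282),interpolation=cv2.INTER_CUBIC)
cv2.imwrite("pics/crop0.png",np.vstack([np.hstack([a,b]),np.hstack([c,d])])[:600])
```

```text
(no output)
```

View pics/crop0.png

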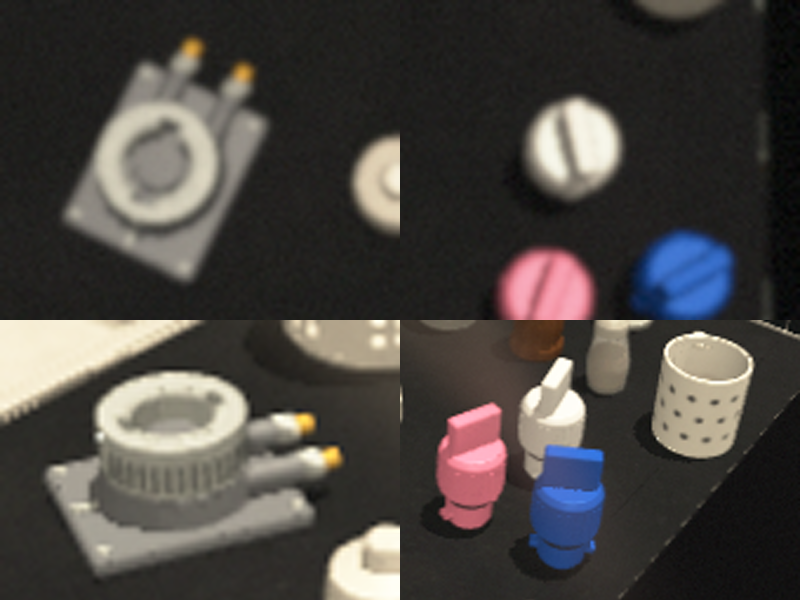

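```bash
cat > h.py <<'E'
import numpy as np,cv2
from bench import calibration
def ray(n,uv):
    c=calibration(n);K=np.array([[c['fx'],0,c['cx']],[0,c['fy'],c['cy']],[0,0,1.]])
    q=cv2.undistortPoints(np.asarray(uv,float).reshape(-1,1,2),K,np.array([c['k1'],0,0,0.]))[:,0]
    return c['eye'],np.c_[q,np.ones(len(q))]@c['attitude'].T
def plane(n,uv,z):
    e,r=ray(n,uv);return e+r*((z-e[2])/r[:,2])[:,None]
def cloud(n,d):
    v,u=np.mgrid[0:480,0:640];e,r=ray(n,np.c_[u.ravel(),v.ravel()])
    P=e+r*d.ravel()[:,None];P[d.ravel()<=0]=np.nan
    return P.reshape(480,640,3)
def circ(P):
    A=np.c_[2*P,np.ones(len(P))];x=np.linalg.lstsq(A,(P**2).sum(1),rcond=None)[0]
    return x[:2],np.sqrt(x[2]+x[:2]@x[:2])
E
python3 - <<'E'
from h import *
for n in("scene","top"):
    P=cloud(n,np.load(n+"0.npy"));z=P[...,2]
    img=cv2.imread(f"pics/{n}0.png")
    tb=(P[...,0]>300)&(P[...,0]<650)&(abs(P[...,1])<300)&(z<5)
    print(n,"table z",np.nanmedian(z[tb]))
    u,v=(393,246) if n=="top" else (372,272)
    c=P[v,u];print("cart px",c)
    m=(np.hypot(P[...,0]-c[0],P[...,1]-c[1])<45)&(z>95)&(z<120)&(img.min(2)>60)
    Q=P[m];print(len(Q),"bar",Q.mean(0),np.ptp(Q,axis=0),Q[:,2].max())
    Q2=Q[Q[:,2]>106][:,:2]
    if len(Q2)>5:
        print("rect",cv2.minAreaRect(Q2.astype(np.float32)));w,V=np.linalg.eigh(np.cov(Q2.T));print(np.degrees(np.arctan2(V[1,1],V[0,1])),Q2.mean(0),len(Q2))
    m=(np.hypot(P[...,0]-c[0],P[...,1]-c[1])<45)&(z>70)&(z<90)&(img.min(2)>60)
    Q=P[m];print("body",len(Q),Q.mean(0));
    u,v=(265,261) if n=="top" else (251,238)
    c=P[v,u];print("base px",c)
    m=(np.hypot(P[...,0]-c[0],P[...,1]-c[1])<60)&(z>54)&(z<66)
    Q=P[m];print("ring",len(Q),Q.mean(0),Q.min(0),Q.max(0))
    h=cv2.convexHull(Q[:,:2].astype(np.float32))[:,0];print(circ(h.astype(float)))
    m=(np.hypot(P[...,0]-c[0],P[...,1]-c[1])<90)&(z>6)&(z<18)
    print("foot",m.sum(),cv2.minAreaRect(P[m][:,:2].astype(np.float32)))
E
```

```text
scene table z -93.09959059156529
cart px [ 554.17273469 -175.02773068   99.87329275]
162 bar [ 569.0419427  -172.89082605  107.99757078] [45.88938821 19.60761353 18.67094889] 114.23513282268732
rect ((572.9554443359375, -170.75787353515625), (46.76420211791992, 14.197867393493652), 10.998480796813965)
-168.24060932046524 [ 571.3825532  -171.64125656] 109
body 329 [ 565.31020896 -175.94757083   78.98509375]
base px [544.37981766 167.16646713  42.80551086]
ring 378 [536.16915105 156.91373046  59.69779257] [498.10709139 119.18492789  54.06393817] [578.67593731 197.77453143  63.56792049]
(array([538.42653976, 158.89444372]), np.float64(38.88890404833034))
foot 578 ((544.7944946289062, 153.6507110595703), (96.780517578125, 139.42694091796875), 62.274898529052734)
top table z -0.5414343714480765
cart px [ 570.35442744 -169.18808972  110.89185888]
118 bar [ 575.75180915 -172.50641486  110.3892429 ] [45.12273715 21.40759504 23.19086651] 118.45856012282616
rect ((577.0186767578125, -173.3582763671875), (46.00351333618164, 14.111682891845703), 14.967105865478516)
-166.69901230275386 [ 576.10559181 -173.22648798] 102
body 253 [ 573.93021852 -170.75071094   78.90904747]
base px [538.91172712 154.92060684  40.9755972 ]
ring 452 [539.35555508 156.57394778  59.29357958] [501.09551951 119.29988089  54.10164047] [578.7930991  194.44414152  65.95255006]
(array([539.72325833, 156.91975248]), np.float64(38.127090809861784))
foot 722 ((543.4758911132812, 159.7353515625), (149.92575073242188, 166.2024688720703), 30.721542358398438)
```

Run:
```python
from h import *
c=np.array([539.2,157.7])
import sys
for n in("scene","top"):
    P=cloud(n,np.load(n+"0.npy"));z=P[...,2];img=cv2.imread(f"pics/{n}0.png")
    g=img.astype(np.float32).mean(2)
    C=c if n=="top" else np.array([538.8,158])
    C=np.array([539.72,156.92]) if n=="top" else np.array([538.43,158.89])
    C=C
    K=calibration(n);M=np.array([[K['fx'],0,K['cx']],[0,K['fy'],K['cy']],[0,0,1.]])
    R=K['attitude'].T;t=-R@K['eye']
    def proj(X): return cv2.projectPoints(np.asarray(X,float),cv2.Rodrigues(R)[0],t,M,np.array([K['k1'],0,0,0.]))[0][:,0]
    # orthophoto at z=60
    yy,xx=np.mgrid[-45:45:.3,-45:45:.3]
    X=np.c_[C[0]-yy.ravel(),C[1]-xx.ravel(),np.full(xx.size,60)]
    uv=proj(X).reshape(*xx.shape,2).astype(np.float32)
    o=cv2.remap(img,uv[...,0],uv[...,1],cv2.INTER_LINEAR);cv2.imwrite(f"o_{n}.png",o)
    print(n)
    a=np.arange(0,360,10)
    for r in(24,26,28):
        X=np.c_[C[0]+r*np.cos(np.radians(a)),C[1]+r*np.sin(np.radians(a)),np.full(len(a),60)]
        uv=proj(X).astype(np.float32)
        print(r,cv2.remap(g,uv[:,0],uv[:,1],cv2.INTER_LINEAR)[:,0].round().astype(int))
a=cv2.imread("o_scene.png");b=cv2.imread("o_top.png");cv2.imwrite("pics/ortho.png",np.hstack([a,b]))
t=cv2.imread("pics/top0.png");s=cv2.imread("pics/scene0.png")
cv2.imwrite("pics/foot.png",np.vstack([cv2.resize(t[225:295,235:300],None,fx=6,fy=4,interpolation=cv2.INTER_CUBIC)[:, :390],np.zeros((20,390,3),np.uint8),cv2.resize(s[220:270,220:290],(390,279),interpolation=cv2.INTER_CUBIC)]))
```

```text
scene
24 [174 211 202 204 217 217 194 219 216 218 215 212 208 206 187 147 128 143
 180 186 205 202 204 204 216 205 204 188 203 205 215 217 204 163 128 124]
26 [166 213 212 209 221 222 202 223 222 222 221 220 219 217 192 148 129 155
 194 204 213 210 216 215 224 214 213 197 222 226 226 227 220 181 138 139]
28 [181 222 220 216 223 224 215 224 224 224 224 224 224 223 198 163 161 176
 210 217 216 215 221 219 231 220 219 210 225 226 226 226 222 202 174 164]
top
24 [148 169 174 178 178 181 180 179 177 178 181 179 175 174 168 136 129 137
 146 157 159 158 163 164 164 164 164 162 159 159 164 170 155 110  89 105]
26 [166 186 189 191 193 194 193 194 192 191 191 191 188 187 179 142 137 149
 161 176 179 178 183 184 184 185 183 182 181 184 186 187 167 123 109 124]
28 [184 195 197 196 198 199 200 201 200 198 197 199 195 196 190 156 155 164
 174 191 193 191 196 194 194 198 198 195 195 195 198 199 180 147 140 150]
```

View pics/ortho.png

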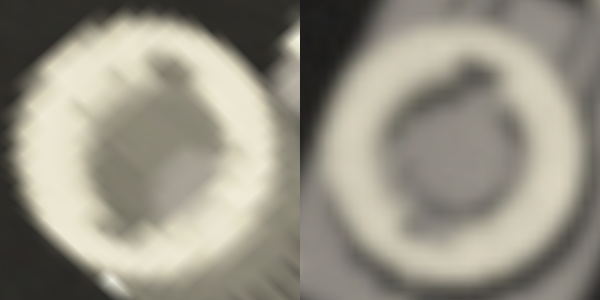

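View pics/foot.png

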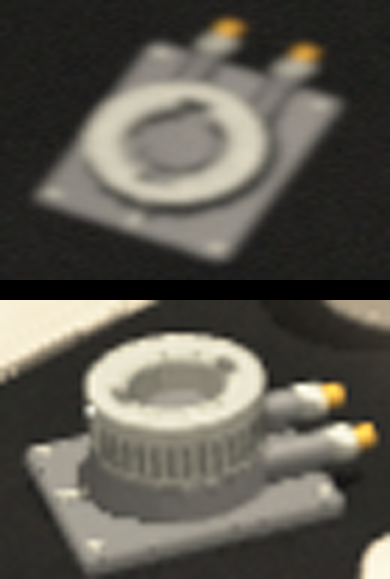

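Run:
```python
from h import *
from bench import telemetry
P=cloud("scene",np.load("scene0.npy"));T=cloud("top",np.load("top0.npy"))
for n,(u,v) in dict(mill=(373,198),rackfront=(360,155),rack2=(300,140),rackR=(405,125),shelf=(247,50),tumb=(331,207),faucet=(225,118)).items():print(n,P[v,u].round())
m=(P[...,2]>150)&(P[...,0]>350)&(P[...,1]>-330)&(P[...,1]<450);Q=P[m];print("tall min x",Q[Q[:,0].argsort()[:400:40]].round())
print("top mill",T[192,346].round(),"hood edge",T[175,300].round(),T[150,300].round())
# slot angle fine
for n,C in(("scene",[538.43,158.89]),("top",[539.72,156.92])):
    img=cv2.imread(f"pics/{n}0.png").astype(np.float32).mean(2);K=calibration(n);M=np.array([[K['fx'],0,K['cx']],[0,K['fy'],K['cy']],[0,0,1.]]);R=K['attitude'].T
    a=np.arange(0,360,2.);tot=0
    for r in(24,25,26,27):
        X=np.c_[C[0]+r*np.cos(np.radians(a)),C[1]+r*np.sin(np.radians(a)),np.full(len(a),60)]
        uv=cv2.projectPoints(X,cv2.Rodrigues(R)[0],-R@K['eye'],M,np.array([K['k1'],0,0,0.]))[0][:,0].astype(np.float32)
        tot=tot+cv2.remap(img,uv[:,0],uv[:,1],cv2.INTER_LINEAR)[:,0]/4
    for c in(162,342):
        m=abs(a-c)<=28; m=abs((a-c+180)%360-180)<=28
        w=np.clip(np.median(tot)-15-tot[m],0,None);print(n,c,c+np.average((a[m]-c+180)%360-180,weights=w))
# foot axis from orange pipe tips & corners: colour mask
    im=cv2.imread(f"pics/{n}0.png");hsv=cv2.cvtColor(im,cv2.COLOR_BGR2HSV)
    mk=cv2.inRange(hsv,(10,120,120),(28,255,255));k,_,st,ce=cv2.connectedComponentsWithStats(mk)
    W=T if n=="top" else P
    for s_,c_ in zip(st[1:],ce[1:]):
        if s_[4]>4: print(" orange",c_.round(1),s_[4],W[int(round(c_[1])),int(round(c_[0]))].round())
```

```text
mill [730. -56. 158.]
rackfront [759.   7. 239.]
rack2 [735. 173. 241.]
rackR [908. -23. 283.]
shelf [846. 470. 408.]
tumb [760.  86.  71.]
faucet [750. 475. 230.]
tall min x [[699. 254. 247.]
 [701.  24. 249.]
 [702.  -4. 242.]
 [702. 188. 249.]
 [702. 308. 247.]
 [703.  56. 245.]
 [703. 229. 252.]
 [703. 233. 246.]
 [703. 255. 240.]
 [704.  17. 250.]]
top mill [719. -55.  62.] hood edge [591.  32. 673.] [590.  26. 787.]
scene 162 159.6634548509859
scene 342 345.4917210234975
 orange [ 24.2 130.8] 12 [228. 530. 318.]
 orange [199.8 176.8] 25 [744. 623.  -0.]
 orange [192.6 181.1] 8 [714. 623.  -4.]
 orange [374.7 198.7] 38 [729. -63. 158.]
 orange [279.6 236.2] 13 [617. 138.  27.]
 orange [285.2 243.5] 13 [604. 108.  21.]
 orange [254.1 302.5] 222 [380. -11.  42.]
top 162 161.29566170080244
top 342 340.20025970005184
 orange [272.7 231.5] 14 [617. 137.  30.]
 orange [285.3 237.7] 15 [603. 106.  20.]
 orange [334.8 313. ] 55 [406. -28.  47.]
```

Emit:
step_arm:
  deltas: "0 -4 -3.2 0 0 0 0; 0 -8 -6.4 0 0 0 0; 0 -11 -8.8 0 0 0 0; 0 -14 -11.2 0 0 0 0; 0 -17 -13.6 0 0 0 0; 0 -20 -16 0 0 0 0; 0 -23 -18.4 0 0 0 0; 0 -26 -20.8 0 0 0 0; 0 -29 -23.2 0 0 0 0; 0 -32 -25.7 0 0 0 0"
  grip_force: 40

```text
time_s: 0.93
ee_pos: [395.1, 134.3, 238.7]
tool_rot: [[0.0, -0.934, 0.357], [0.0, 0.357, 0.934], [-1.0, 0.0, 0.0]]
contact_force: [0.1, 0.8, 0.5]
opening: 88.0
```

The crop shows the white cartridge at top (393,246), bar about 12.5° from world x. The base sits at top (265,261), with ring slots at about -18°. The rack front at x≈700 is clear of the path.

Emit:
step_arm:
  deltas: "0 -3 -2.4 -0.06 0 0 0; 0 -6 -4.8 -0.12 0 0 0; 0 -9 -7.2 -0.18 0 0 0; 0 -12 -9.6 -0.25 0 0 0; 0 -15 -12 -0.32 0 0 0; 0 -18 -14.4 -0.39 0 0 0; 1 -21 -16.8 -0.46 0 0 0; 3 -24 -19.2 -0.53 0 0 0; 6 -26.5 -21.3 -0.583 0 0 0; 8.8 -27.7 -22.2 -0.583 0 0 0"

```text
time_s: 1.77
ee_pos: [575.2, -173.2, 149.7]
tool_rot: [[0.002, -0.976, -0.217], [-0.001, -0.217, 0.976], [-1.0, -0.001, -0.002]]
contact_force: [0.1, -0.1, 0.5]
opening: 88.2
```

```bash
cat > snap.py <<'E'
import sys
from h import *
from bench import capture,telemetry
k=sys.argv[1]
for n in("scene","top"):
    p,d=capture(n); cv2.imwrite(f"pics/{n}{k}.png",p[...,::-1]); np.save(f"{n}{k}.npy",d)
s=telemetry.state();print(s['time_s'],s['ee_pos'].round(1),s['tool_rot'].round(4).tolist(),s['contact_force'].round(1),s['moment'].round(2),s['opening'],s['joint_pos'].round(1))
E
python3 snap.py 1
python3 - <<'E'
import cv2,numpy as np
s=cv2.imread("pics/scene1.png");t=cv2.imread("pics/top1.png")
cv2.imwrite("pics/c1.png",np.hstack([cv2.resize(s[200:360,290:490],(500,400),interpolation=cv2.INTER_CUBIC),cv2.resize(t[190:300,340:440],(300,400))]))
E
```

```text
1.8667 [ 572.6 -171.4  144.9] [[-0.0083, -0.9768, -0.2138], [0.0042, -0.2139, 0.9769], [-1.0, 0.0073, 0.0059]] [-0.7  1.  -0.2] [0.06 0.02 0.01] 88.178324310878 [ -27.9   32.    79.3   -0.    69.2 -130.2]
```

View pics/c1.png

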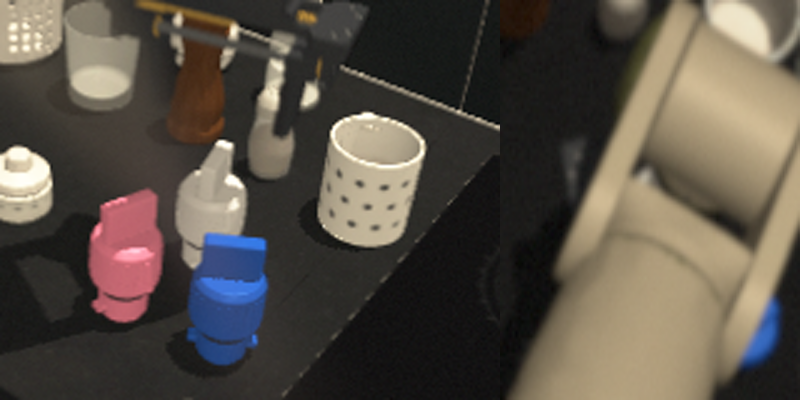

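```bash
cat >> h.py <<'E'
def proj(n,X):
    K=calibration(n);M=np.array([[K['fx'],0,K['cx']],[0,K['fy'],K['cy']],[0,0,1.]]);R=K['attitude'].T
    return cv2.projectPoints(np.asarray(X,float).reshape(-1,3),cv2.Rodrigues(R)[0],-R@K['eye'],M,np.array([K['k1'],0,0,0.]))[0][:,0]
E
python3 - <<'E'
from h import *
from bench import telemetry
s=telemetry.state();p=s['ee_pos'];R=s['tool_rot'];print(p,s['time_s'])
for d in(-44,0,44):print(d,proj("scene",p+R[:,2]*d),proj("top",p+R[:,2]*d))
print(proj("scene",[574.5,-172.2,112]))
P=cloud("scene",np.load("scene1.npy"))
for u,v in((404,252),(402,245),(420,205),(375,265)):print(u,v,P[v,u].round())
E
cp pics/scene1.png pics/v1.png
```

```text
[ 572.6354025  -171.38331261  144.8918804 ] 1.8667
-44 [[398.72343107 255.01007989]] [[413.40962091 239.31813714]]
0 [[377.61179826 248.90010406]] [[395.61446416 243.04584371]]
44 [[357.17503054 242.99051841]] [[377.78418531 246.78049585]]
[[376.86551969 262.12701583]]
404 252 [ 573. -228.  162.]
402 245 [ 577. -220.  173.]
420 205 [ 593. -236.  259.]
375 265 [ 562. -176.  113.]
```

View pics/v1.png

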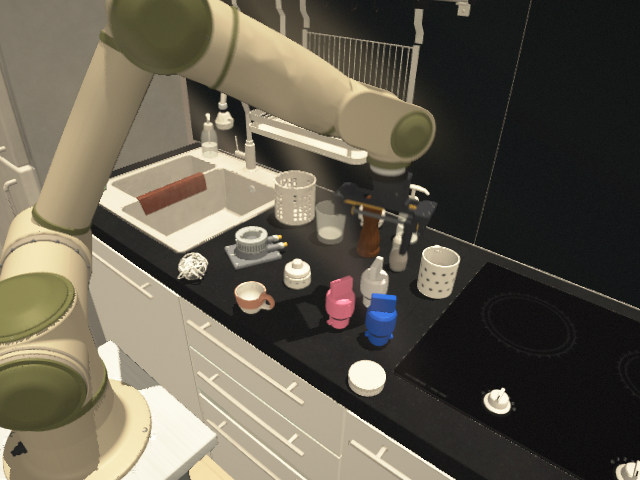

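The gripper straddles the white bar (right finger tip at scene (404,250), bar at (377,262)). I'll let it settle.

Emit:
step_arm:
  deltas: "1 0 0 0 0 0 0; 2 0 0 0 0 0 0; 3 0 0 0 0 0 0; 3 0 0 0 0 0 0; 3 0 0 0 0 0 0; 3 0 0 0 0 0 0"

```text
time_s: 2.37
ee_pos: [574.4, -169.8, 121.6]
tool_rot: [[0.001, -0.976, -0.217], [-0.001, -0.217, 0.976], [-1.0, -0.001, -0.001]]
contact_force: [-0.1, 0.1, -0.2]
opening: 87.9
```

```bash
python3 snap.py 2
python3 - <<'E'
from h import *
s=cv2.imread("pics/scene2.png");cv2.imwrite("pics/c2.png",cv2.resize(s[170:350,320:480],(640,600)[:2],interpolation=cv2.INTER_CUBIC))
P=cloud("scene",np.load("scene2.npy"))
E
```

```text
2.4667 [ 574.4 -170.   121.5] [[0.0012, -0.9762, -0.2167], [-0.0007, -0.2167, 0.9762], [-1.0, -0.001, -0.0009]] [-0.6 -0.2  0.5] [ 0.08  0.06 -0.  ] 88.21378510351887 [ -27.7   33.3   81.    -0.    65.7 -130.2]
```

View pics/c2.png

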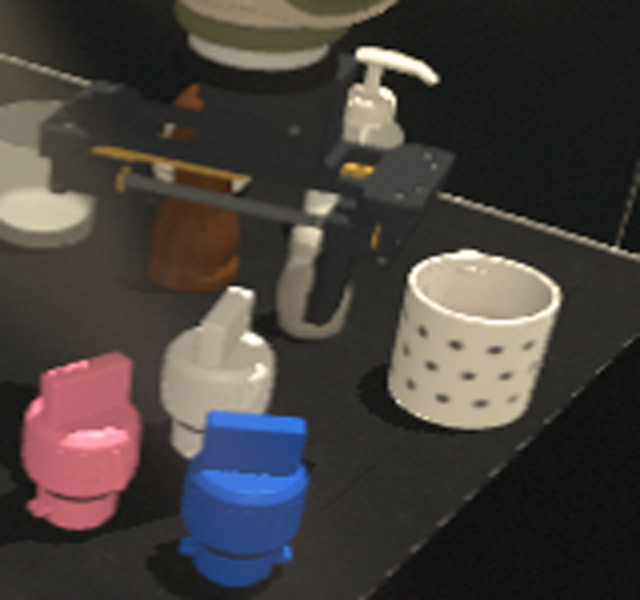

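Emit:
step_arm:
  deltas: "1 0 -0.2 0 0 0 0; 2 0 -0.2 0 0 0 0; 3 0 -0.2 0 0 0 0; 3.7 0 -0.2 0 0 0 0; 3.7 0 -0.2 0 0 0 0; 3.7 0 -0.2 0 0 0 0.5; 3.7 0 -0.2 0 0 0 0.6"

```text
time_s: 3.05
ee_pos: [574.8, -172.0, 84.0]
tool_rot: [[0.0, -0.976, -0.217], [-0.0, -0.217, 0.976], [-1.0, -0.0, -0.0]]
contact_force: [0.7, 0.4, -0.2]
opening: 76.7
```

```bash
python3 snap.py 3
python3 - <<'E'
from h import *
s=cv2.imread("pics/scene3.png");cv2.imwrite("pics/c3.png",cv2.resize(s[200:320,320:450],(650,600),interpolation=cv2.INTER_CUBIC))
E
```

```text
3.15 [ 574.8 -172.1   84.2] [[0.0008, -0.9763, -0.2165], [-0.0004, -0.2165, 0.9763], [-1.0, -0.0007, -0.0006]] [0.6 0.6 0.4] [ 0.04 -0.01  0.01] 68.83726431054029 [ -27.8   36.    82.6    0.    61.4 -130.3]
```

View pics/c3.png

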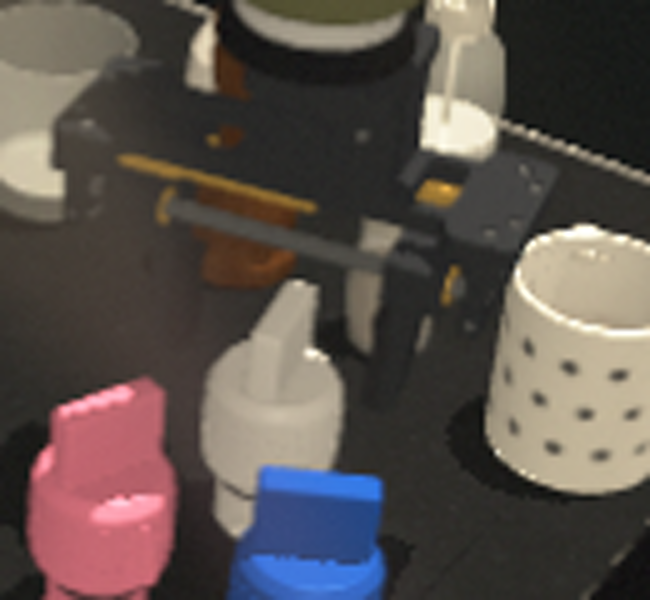

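The fingers are beside the bar, near tip at crop (390,400) and bar at (285,340). Closing softly now.

Emit:
step_arm:
  deltas: "0 0 0 0 0 0 1; 0 0 0 0 0 0 1; 0 0 0 0 0 0 1; 0 0 0 0 0 0 1; 0 0 0 0 0 0 1; 0 0 0 0 0 0 1; 0 0 0 0 0 0 1; 0 0 0 0 0 0 1; 0 0 0 0 0 0 1; 0 0 0 0 0 0 1"
  grip_force: 8

```text
time_s: 3.98
ee_pos: [574.5, -172.0, 83.7]
tool_rot: [[-0.0, -0.976, -0.216], [0.0, -0.216, 0.976], [-1.0, 0.0, 0.0]]
contact_force: [-1.0, -0.4, -0.7]
opening: 13.8
```

Emit:
step_arm:
  deltas: "0 0 0 0 0 0 1; 0 0 0 0 0 0 1; 0 0 0 0 0 0 1; 0 0 0 0 0 0 1"
  grip_force: 40

```text
time_s: 4.32
ee_pos: [574.6, -172.0, 83.7]
tool_rot: [[-0.0, -0.976, -0.217], [0.0, -0.217, 0.976], [-1.0, 0.0, 0.0]]
contact_force: [0.9, -0.3, 0.4]
opening: 13.9
```

```bash
python3 snap.py 4
python3 - <<'E'
from h import *
s=cv2.imread("pics/scene4.png");cv2.imwrite("pics/c4.png",cv2.resize(s[200:320,320:450],(650,600),interpolation=cv2.INTER_CUBIC))
E
```

```text
4.4167 [ 574.5 -172.    83.7] [[-0.0002, -0.9763, -0.2165], [0.0001, -0.2165, 0.9763], [-1.0, 0.0001, 0.0001]] [-0.4  0.8 -0.1] [0.01 0.03 0.  ] 13.576188872580431 [ -27.8   36.    82.6   -0.    61.4 -130.3]
```

View pics/c4.png

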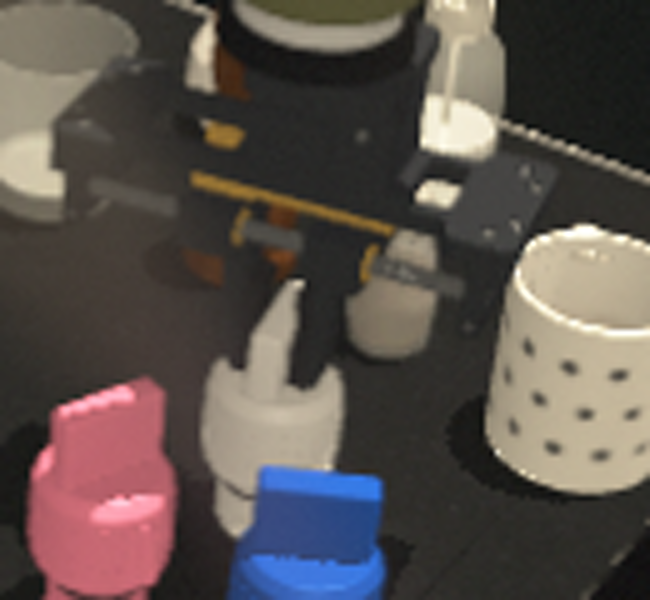

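Emit:
step_arm:
  deltas: "-0.5 0 0 0 0 0 1; -1.5 0 0 0 0 0 1; -3.5 0 0 0 0 0 1; -6 0 0 0 0 0 1; -8.5 0 0 0 0 0 1; -11 0 0 0 0 0 1; -12.5 0 0 0 0 0 1; -13 0 0 0 0 0 1; -13 0 0 0 0 0 1"

```text
time_s: 5.17
ee_pos: [574.9, -172.1, 215.2]
tool_rot: [[0.002, -0.976, -0.217], [-0.001, -0.217, 0.976], [-1.0, -0.002, -0.002]]
contact_force: [0.5, 0.2, -3.4]
opening: 13.7
```

Emit:
step_arm:
  deltas: "0 -0.2 1.5 0 0 0 1; 0 -0.5 5 0.06 0 0 1; 0 -0.9 9 0.12 0 0 1; 0 -1.4 13 0.19 0 0 1; 0 -1.9 17 0.26 0 0 1; 0 -2.4 21 0.33 0 0 1; 0 -2.9 25 0.4 0 0 1; 0 -3.4 29 0.47 0 0 1; 0 -3.6 32 0.53 0 0 1; 0 -3.7 33 0.545 0 0 1"

```text
time_s: 6.0
ee_pos: [537.1, 162.8, 212.3]
tool_rot: [[-0.003, -0.947, 0.32], [0.001, 0.32, 0.947], [-1.0, 0.003, -0.0]]
contact_force: [-0.1, -0.4, -1.9]
opening: 13.8
```

Emit:
step_arm:
  deltas: "0 0 0 0 0 0 1; 0 0 0 0 0 0 1; 0 0 0 0 0 0 1; 0 0 0 0 0 0 1"

```text
time_s: 6.33
ee_pos: [539.3, 157.2, 213.3]
tool_rot: [[-0.001, -0.947, 0.322], [-0.0, 0.322, 0.947], [-1.0, 0.001, -0.0]]
contact_force: [0.3, -0.6, -1.8]
opening: 13.4
```

```bash
python3 snap.py 5
python3 - <<'E'
from h import *
s=cv2.imread("pics/scene5.png");cv2.imwrite("pics/c5.png",cv2.resize(s[120:300,170:370],(660,594),interpolation=cv2.INTER_CUBIC))
E
```

```text
6.4333 [539.4 157.3 213.6] [[-0.0003, -0.9467, 0.3222], [-0.0001, 0.3222, 0.9467], [-1.0, 0.0003, -0.0002]] [ 0.1  0.8 -1.9] [-0.01  0.06 -0.05] 14.165976220323573 [  4.3  23.7  81.5  -0.   74.8 -66.9]
```

View pics/c5.png

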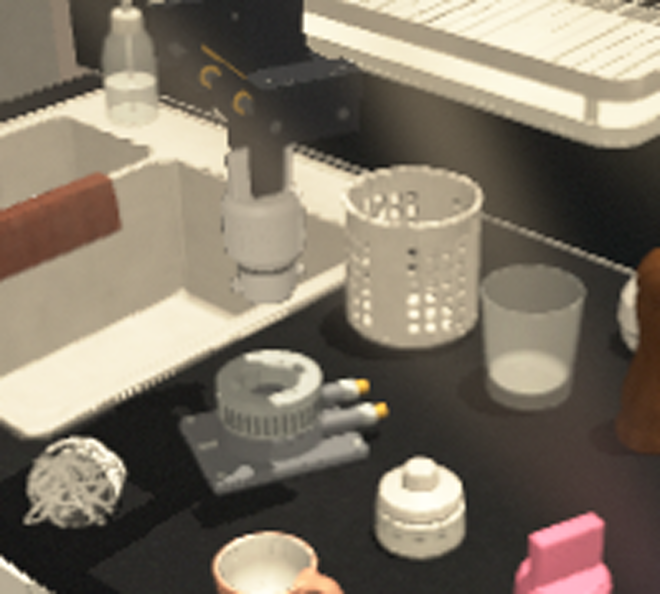

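Run:
```python
from h import *
img=cv2.imread("pics/scene5.png").astype(float)
print(proj("scene",[[539.3,157.2,129.6+z] for z in(10,25,40,60,75)]).round(1))
print("ring axis",proj("scene",[[539.2,157.7,z] for z in(40,50,60)]).round(1))
g=img.mean(2)
for v in range(182,202,3): print(v,g[v,232:268].astype(int))
print()
for v in range(236,254,3): print(v,g[v,230:274].astype(int))
P=cloud("scene",np.load("scene5.npy"));z=P[...,2]
m=(np.hypot(P[...,0]-539,P[...,1]-157)<45)&(z>162)&(z<209);Q=P[m];print("body",len(Q),circ(Q[:,:2]),z[m].min())
m=(np.hypot(P[...,0]-539,P[...,1]-157)<40)&(z>122)&(z<158);Q=P[m];print("spig",len(Q),circ(Q[:,:2]),Q[:,2].min())
m=(np.hypot(P[...,0]-539,P[...,1]-157)<60)&(z>26)&(z<56);Q=P[m];print("drum",len(Q),circ(Q[:,:2]))
```

```text
[[250.1 205.3]
 [249.7 199.5]
 [249.4 193.7]
 [248.9 185.8]
 [248.5 179.8]]
ring axis [[252.2 241.2]
 [252.  237.7]
 [251.8 234.2]]
182 [148 145 146 146 149 155 163 167 170 172 172 171 168 168 166 167 168 168
 167 166 167 169 169 168 165 163 161 155 158 173 196 221 221 221 221 221]
185 [147 146 146 146 145 140 156 159 162 166 169 170 172 175 177 178 180 177
 175 172 170 168 166 162 159 157 154 151 153 151 135 150 155 163 183 211]
188 [144 146 146 146 142 113 155 159 161 163 162 167 167 165 170 170 169 169
 168 166 168 165 162 162 160 157 155 152 156 153 135 144 143 144 144 144]
191 [146 147 146 147 145 147 156 156 160 164 166 165 168 169 169 169 168 166
 168 168 166 166 164 161 158 157 156 152 157 163 157 144 143 143 143 144]
194 [146 146 146 145 147 148 153 158 160 164 165 163 168 169 170 170 170 170
 170 169 168 167 164 163 160 158 156 152 156 153 134 146 144 144 145 146]
197 [146 146 146 148 148 147 147 154 158 164 166 167 169 170 170 170 170 169
 170 168 166 167 165 163 160 158 154 143 126 135 147 148 144 145 146 144]
200 [145 146 146 147 147 146 149 148 147 138 107 126 149 155 1
[... 766 characters left out ...]
6 116  97 109 106 103  94
 108 122 149 162 164 166 171 177]
248 [ 81  82  83  82  82  81  79  90  97  90  95 105  95 105 109  89 120  96
 109 120  97 112 120 101 118 112  95 122 110 101 121  99 102 104 110 110
 112 124 138 131 128 122 115 109]
251 [ 82  81  82  82  82  81  79  82  84  87  98 104 113 124 121 107 116 103
 102 123  99 102 119 101 119 123 108 121 120 111 109 102 103 100 100 100
 100  89  75  78  82  81  80  80]
body 477 (array([539.57694215, 155.46126747]), np.float64(25.379195329599828)) 163.00494125029343
spig 189 (array([542.72834509, 159.77679128]), np.float64(22.39746852768438)) 130.51752706193162
drum 508 (array([539.3859291 , 151.91852865]), np.float64(34.24959118349324))
```

Emit:
step_arm:
  deltas: "1 0.05 0 0 0 0 1; 3 0.1 0 0 0 0 1; 5 0.1 0.02 0 0 0 1; 6.2 0.1 0.02 0 0 0 1; 6.8 0.1 0.02 0 0 0 1; 6.8 0.1 0.02 0 0 0 1; 6.8 0.1 0.02 0 0 0 1"

```text
time_s: 7.02
ee_pos: [538.5, 158.6, 145.9]
tool_rot: [[0.0, -0.947, 0.321], [0.0, 0.321, 0.947], [-1.0, -0.0, 0.0]]
contact_force: [0.5, 0.3, -1.6]
opening: 13.4
```

```bash
python3 snap.py 6
python3 - <<'E'
from h import *
s=cv2.imread("pics/scene6.png");t=cv2.imread("pics/top6.png")
cv2.imwrite("pics/c6.png",cv2.resize(s[170:290,190:310],(600,600),interpolation=cv2.INTER_CUBIC))
E
```

```text
7.1167 [538.9 158.7 146.6] [[0.0017, -0.947, 0.3211], [0.0001, 0.3211, 0.947], [-1.0, -0.0016, 0.0007]] [ 0.5  0.2 -1.3] [ 0.01  0.06 -0.  ] 13.524429309379398 [  4.5  27.3  86.6  -0.   66.  -66.8]
```

View pics/c6.png

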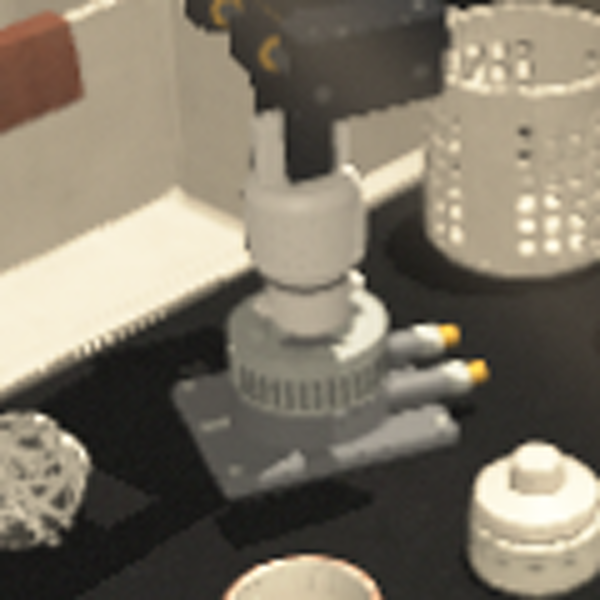

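The spigot hangs centred over the ring (body centre at crop column 307, ring 310). Lowering in small steps while watching force.

Emit:
step_arm:
  deltas: "0.2 0 0 0 0 0 1; 0.4 0 0 0 0 0 1; 0.6 0 0 0 0 0 1; 0.6 0 0 0 0 0 1"

```text
time_s: 7.45
ee_pos: [538.2, 158.7, 139.4]
tool_rot: [[-0.001, -0.947, 0.321], [-0.0, 0.321, 0.947], [-1.0, 0.0, -0.0]]
contact_force: [-0.5, -0.7, -3.1]
opening: 13.4
```

Emit:
step_arm:
  deltas: "0.15 0 0 0 0 0 1; 0.3 0 0 0 0 0 1; 0.4 0 0 0 0 0 1; 0.4 0 0 0 0 0 1"

```text
time_s: 7.78
ee_pos: [538.3, 158.7, 135.5]
tool_rot: [[-0.0, -0.947, 0.321], [-0.0, 0.321, 0.947], [-1.0, 0.0, -0.0]]
contact_force: [-0.1, 0.1, -2.6]
opening: 13.5
```

Emit:
step_arm:
  deltas: "0.1 0 0 0 0 0 1; 0.2 0 0 0 0 0 1; 0.2 0 0 0 0 0 1; 0.2 0 0 0 0 0 1"

```text
time_s: 8.12
ee_pos: [538.3, 158.8, 133.6]
tool_rot: [[-0.0, -0.947, 0.321], [0.0, 0.321, 0.947], [-1.0, 0.0, -0.0]]
contact_force: [-0.6, -0.6, -1.7]
opening: 13.4
```

Emit:
step_arm:
  deltas: "0.1 0 0 0 0 0 1; 0.15 0 0 0 0 0 1; 0.15 0 0 0 0 0 1; 0.15 0 0 0 0 0 1"

```text
time_s: 8.45
ee_pos: [538.4, 158.7, 132.2]
tool_rot: [[-0.0, -0.947, 0.321], [0.0, 0.321, 0.947], [-1.0, 0.0, -0.0]]
contact_force: [0.3, 0.2, -2.7]
opening: 13.6
```

Emit:
step_arm:
  deltas: "0.1 0 0 0 0 0 1; 0.2 0 0 0 0 0 1; 0.2 0 0 0 0 0 1; 0.2 0 0 0 0 0 1"

```text
time_s: 8.78
ee_pos: [538.3, 158.7, 130.1]
tool_rot: [[-0.0, -0.947, 0.321], [-0.0, 0.321, 0.947], [-1.0, 0.0, -0.0]]
contact_force: [-0.9, 0.8, -2.0]
opening: 14.1
```

Emit:
step_arm:
  deltas: "0.1 0 0 0 0 0 1; 0.2 0 0 0 0 0 1; 0.2 0 0 0 0 0 1; 0.2 0 0 0 0 0 1"

```text
time_s: 9.12
ee_pos: [538.5, 158.8, 128.5]
tool_rot: [[0.0, -0.947, 0.321], [0.0, 0.321, 0.947], [-1.0, -0.0, 0.0]]
contact_force: [-0.8, 1.2, 0.7]
opening: 13.4
```

The lugs are in the slots and the nose is on the plate (origin about 45 mm, force up about 3 N). Now pressing.

Emit:
step_arm:
  deltas: "0.1 0 0 0 0 0 1; 0.2 0 0 0 0 0 1; 0.3 0 0 0 0 0 1; 0.4 0 0 0 0 0 1; 0.5 0 0 0 0 0 1; 0.5 0 0 0 0 0 1"

```text
time_s: 9.62
ee_pos: [538.5, 158.8, 123.3]
tool_rot: [[0.0, -0.947, 0.321], [0.0, 0.321, 0.947], [-1.0, -0.0, 0.0]]
contact_force: [-1.2, 1.3, 4.5]
opening: 13.8
```

Emit:
step_arm:
  deltas: "0.1 0 0 0 0 0 1; 0.2 0 0 0 0 0 1; 0.3 0 0 0 0 0 1; 0.4 0 0 0 0 0 1; 0.5 0 0 0 0 0 1; 0.5 0 0 0 0 0 1"

```text
time_s: 10.12
ee_pos: [538.6, 158.8, 118.7]
tool_rot: [[0.001, -0.947, 0.321], [0.0, 0.321, 0.947], [-1.0, -0.001, 0.0]]
contact_force: [-2.3, 1.8, 8.0]
opening: 13.7
```

Emit:
step_arm:
  deltas: "0.1 0.03 0.01 0 0 0 1; 0.15 0.05 0.02 0 0 0 1; 0.15 0.05 0.02 0 0 0 1; 0.15 0.05 0.02 0 0 0 1"

```text
time_s: 10.45
ee_pos: [538.5, 158.9, 117.4]
tool_rot: [[0.002, -0.947, 0.321], [-0.0, 0.321, 0.947], [-1.0, -0.002, 0.0]]
contact_force: [-1.5, -0.7, 8.8]
opening: 13.5
```

Emit:
step_arm:
  deltas: "0 0 0 0.04 0 0 1; 0 0 0 0.08 0 0 1; 0 0 0 0.12 0 0 1; 0 0 0 0.16 0 0 1; 0 0 0 0.16 0 0 1"

```text
time_s: 10.87
ee_pos: [538.7, 159.2, 117.6]
tool_rot: [[0.002, -0.883, 0.47], [0.0, 0.47, 0.883], [-1.0, -0.002, 0.001]]
contact_force: [-0.9, 1.9, 8.7]
opening: 14.0
```

```bash
python3 -c "
from bench import telemetry
s=telemetry.state();print(s['ee_pos'],s['contact_force'],s['moment'],s['tool_rot'][:,2],s['joint_pos'])"
```

```text
[538.72085653 159.19040769 117.59069286] [-0.91116812  1.85434436  8.65734889] [0.25595307 0.20017395 0.05844166] [0.46957003 0.88289411 0.00140535] [ 4.51206475e+00  2.92865082e+01  8.82990483e+01  4.28382546e-03
  6.22706056e+01 -5.74834198e+01]
```

It turns freely under the lip (moment about z 0.06 N m). Continuing.

Emit:
step_arm:
  deltas: "0 0 0 0.06 0 0 1; 0 0 0 0.12 0 0 1; 0 0 0 0.18 0 0 1; 0 0 0 0.24 0 0 1; 0 0 0 0.3 0 0 1; 0 0 0 0.36 0 0 1; 0 0 0 0.42 0 0 1; 0 0 0 0.48 0 0 1; 0 0 0 0.54 0 0 1; 0 0 0 0.6 0 0 1"

```text
time_s: 11.7
ee_pos: [538.9, 159.5, 117.7]
tool_rot: [[0.003, -0.463, 0.886], [0.001, 0.886, 0.463], [-1.0, -0.001, 0.003]]
contact_force: [-0.4, 3.3, 7.5]
opening: 13.9
```

```bash
python3 -c "
from bench import telemetry
s=telemetry.state();print(s['ee_pos'],s['contact_force'],s['moment'],s['tool_rot'][:,2],s['joint_pos'])"
```

```text
[538.94411683 159.49683696 117.7124447 ] [-0.35850511  3.26051804  7.5067895 ] [0.63001137 0.00364591 0.11029698] [0.88644033 0.46283068 0.00336161] [ 4.52713459e+00  2.92846316e+01  8.82813798e+01  4.17163776e-02
  6.22403906e+01 -2.30622495e+01]
```

Emit:
step_arm:
  deltas: "0 0.02 0.01 0.06 0 0 1; 0 0.04 0.02 0.12 0 0 1; 0 0.04 0.02 0.18 0 0 1; 0 0.04 0.02 0.24 0 0 1; 0 0.04 0.02 0.3 0 0 1; 0 0.04 0.02 0.36 0 0 1; 0 0.04 0.02 0.42 0 0 1; 0 0.04 0.02 0.47 0 0 1; 0 0.04 0.02 0.51 0 0 1; 0 0.04 0.02 0.54 0 0 1"

```text
time_s: 12.53
ee_pos: [539.2, 159.6, 117.8]
tool_rot: [[0.004, 0.058, 0.998], [0.0, 0.998, -0.058], [-1.0, 0.001, 0.004]]
contact_force: [1.1, 2.6, 8.3]
opening: 13.4
```

Emit:
step_arm:
  deltas: "0 0 0 0.02 0 0 1; 0 0 0 0.04 0 0 1; 0 0 0 0.05 0 0 1; 0 0 0 0.05 0 0 1"

```text
time_s: 12.87
ee_pos: [539.2, 159.7, 117.8]
tool_rot: [[0.004, 0.106, 0.994], [0.0, 0.994, -0.106], [-1.0, 0.001, 0.004]]
contact_force: [1.5, 1.1, 8.2]
opening: 13.6
```

```bash
cat > st.py <<'E'
from bench import telemetry
import numpy as np
s=telemetry.state();z=s['tool_rot'][:,2];print(s['ee_pos'].round(2),s['contact_force'].round(2),s['moment'].round(3),'ang',np.arctan2(z[1],z[0]),'turned',np.radians(71.27)-np.arctan2(z[1],z[0]),s['joint_pos'].round(1))
E
python3 st.py
```

```text
[539.22 159.67 117.81] [1.52 1.05 8.24] [ 0.235 -0.143  0.093] ang -0.1065140618477428 turned 1.3504102197441012 [ 4.6 29.3 88.2  0.  62.2 10.7]
```

Emit:
step_arm:
  deltas: "0 0 0 0.02 0 0 1; 0 0 0 0.04 0 0 1; 0 0 0 0.04 0 0 1; 0 0 0 0.04 0 0 1"

```text
time_s: 13.2
ee_pos: [539.2, 159.6, 117.8]
tool_rot: [[0.004, 0.146, 0.989], [0.0, 0.989, -0.146], [-1.0, 0.001, 0.004]]
contact_force: [1.1, 0.8, 7.9]
opening: 13.8
```

```bash
python3 st.py
```

```text
[539.24 159.65 117.85] [1.07 0.79 7.93] [ 0.215 -0.193  0.045] ang -0.14608719290916183 turned 1.3899833508055204 [ 4.6 29.3 88.2  0.  62.2 12.9]
```

Emit:
step_arm:
  deltas: "0 0 0 0.01 0 0 1; 0 0 0 0.02 0 0 1; 0 0 0 0.02 0 0 1; 0 0 0 0.02 0 0 1"

```text
time_s: 13.53
ee_pos: [539.2, 159.7, 117.9]
tool_rot: [[0.004, 0.165, 0.986], [0.0, 0.986, -0.165], [-1.0, 0.001, 0.004]]
contact_force: [1.4, 0.7, 7.6]
opening: 13.8
```

```bash
python3 st.py
```

```text
[539.25 159.66 117.85] [1.35 0.66 7.59] [ 0.239 -0.124  0.023] ang -0.1659933139126871 turned 1.4098894718090456 [ 4.6 29.3 88.2  0.  62.2 14.1]
```

Emit:
step_arm:
  deltas: "0 0 0 0.01 0 0 1; 0 0 0 0.02 0 0 1; 0 0 0 0.02 0 0 1; 0 0 0 0.02 0 0 1"

```text
time_s: 13.87
ee_pos: [539.2, 159.6, 117.8]
tool_rot: [[0.004, 0.185, 0.983], [0.0, 0.983, -0.185], [-1.0, 0.001, 0.004]]
contact_force: [0.7, 1.6, 7.5]
opening: 13.5
```

```bash
python3 st.py
```

```text
[539.23 159.62 117.83] [0.68 1.57 7.46] [ 0.176 -0.099  0.116] ang -0.1860168542419525 turned 1.429913012138311 [ 4.6 29.3 88.2  0.  62.2 15.2]
```

Emit:
step_arm:
  deltas: "0 0 0 0.01 0 0 1; 0 0 0 0.02 0 0 1; 0 0 0 0.02 0 0 1; 0 0 0 0.02 0 0 1"

```text
time_s: 14.2
ee_pos: [539.1, 159.7, 117.8]
tool_rot: [[0.004, 0.204, 0.979], [0.0, 0.979, -0.204], [-1.0, 0.001, 0.004]]
contact_force: [0.3, 1.3, 8.0]
opening: 13.3
```

```bash
python3 st.py
```

```text
[539.15 159.67 117.83] [0.26 1.33 8.05] [ 0.258 -0.059  0.165] ang -0.20572146532410146 turned 1.44961762322046 [ 4.6 29.3 88.2  0.  62.2 16.3]
```

Emit:
step_arm:
  deltas: "0 0 0 0.01 0 0 1; 0 0 0 0.02 0 0 1; 0 0 0 0.02 0 0 1; 0 0 0 0.02 0 0 1"

```text
time_s: 14.53
ee_pos: [539.1, 159.7, 117.8]
tool_rot: [[0.004, 0.223, 0.975], [0.0, 0.975, -0.223], [-1.0, 0.001, 0.004]]
contact_force: [0.5, 1.7, 9.1]
opening: 14.1
```

```bash
python3 st.py
```

```text
[539.1  159.69 117.81] [0.48 1.72 9.08] [0.215 0.015 0.438] ang -0.22525463098141982 turned 1.4691507888777784 [ 4.6 29.3 88.2 -0.  62.2 17.5]
```

The moment climbed to 0.44 N m, so that is the stop. I'll ease back about 0.04 rad, then let it rise.

Emit:
step_arm:
  deltas: "0 0 0 -0.02 0 0 1; 0 0 0 -0.04 0 0 1; -0.1 0 0 -0.04 0 0 1; -0.2 0 0 -0.04 0 0 1; -0.3 0 0 -0.04 0 0 1; -0.3 0 0 -0.04 0 0 1; -0.3 0 0 -0.04 0 0 1"

```text
time_s: 15.12
ee_pos: [539.0, 159.6, 120.6]
tool_rot: [[0.003, 0.185, 0.983], [0.0, 0.983, -0.185], [-1.0, 0.001, 0.003]]
contact_force: [0.7, 1.7, 6.4]
opening: 13.9
```

```bash
python3 st.py
```

```text
[539.01 159.65 120.61] [0.67 1.73 6.39] [ 0.311 -0.075  0.027] ang -0.18609237853385138 turned 1.4299885364302098 [ 4.6 29.1 88.1  0.  62.6 15.2]
```

Emit:
step_arm:
  deltas: "-0.1 0 0 0 0 0 1; -0.15 0 0 0 0 0 1; -0.15 0 0 0 0 0 1; -0.15 0 0 0 0 0 1"

```text
time_s: 15.45
ee_pos: [538.9, 159.7, 121.9]
tool_rot: [[0.003, 0.185, 0.983], [0.0, 0.983, -0.185], [-1.0, 0.001, 0.003]]
contact_force: [0.6, 0.8, 5.3]
opening: 13.9
```

```bash
python3 st.py
```

```text
[538.95 159.65 121.94] [0.65 0.84 5.29] [ 0.291 -0.163 -0.024] ang -0.1860974669493524 turned 1.429993624845711 [ 4.6 29.  88.   0.  62.8 15.2]
```

Emit:
step_arm:
  deltas: "-0.1 0 0 0 0 0 1; -0.15 0 0 0 0 0 1; -0.15 0 0 0 0 0 1; -0.15 0 0 0 0 0 1"

```text
time_s: 15.78
ee_pos: [538.7, 159.6, 123.2]
tool_rot: [[0.002, 0.185, 0.983], [0.0, 0.983, -0.185], [-1.0, 0.001, 0.002]]
contact_force: [3.0, 3.1, 5.4]
opening: 13.8
```

```bash
python3 st.py
```

```text
[538.7  159.61 123.23] [3.02 3.07 5.41] [ 0.332 -0.525 -0.011] ang -0.18607786678307534 turned 1.429974024679434 [ 4.6 28.9 88.   0.  63.  15.2]
```

Emit:
step_arm:
  deltas: "-0.03 0 0 0 0 0 1; -0.06 0 0 0 0 0 1; -0.06 0 0 0 0 0 1; -0.06 0 0 0 0 0 1"
  grip_force: 10

```text
time_s: 16.12
ee_pos: [538.3, 159.5, 123.4]
tool_rot: [[0.001, 0.185, 0.983], [-0.0, 0.983, -0.185], [-1.0, 0.0, 0.001]]
contact_force: [2.5, 0.0, 3.3]
opening: 14.0
```

```bash
python3 st.py
```

```text
[538.28 159.45 123.44] [2.5  0.03 3.34] [ 0.049 -0.606  0.037] ang -0.1860222747220849 turned 1.4299184326184435 [ 4.5 28.9 88.  -0.  63.1 15.2]
```

Emit:
step_arm:
  deltas: "0 0 0 0 0 0 1; 0 0 0 0 0 0 1; 0 0 0 0 0 0 1"
  grip_force: 3

```text
time_s: 16.37
ee_pos: [537.9, 159.5, 123.3]
tool_rot: [[-0.0, 0.185, 0.983], [-0.0, 0.983, -0.185], [-1.0, -0.0, -0.0]]
contact_force: [2.2, 2.0, 4.6]
opening: 13.8
```

Emit:
step_arm:
  deltas: "0 0 0 0 0 0 0.8; 0 0 0 0 0 0 0.7; 0 0 0 0 0 0 0.6; 0 0 0 0 0 0 0.5; 0 0 0 0 0 0 0.5; 0 0 0 0 0 0 0.5"

```text
time_s: 16.87
ee_pos: [537.8, 159.5, 123.1]
tool_rot: [[-0.001, 0.185, 0.983], [-0.0, 0.983, -0.185], [-1.0, -0.0, -0.001]]
contact_force: [-0.8, 0.4, -0.1]
opening: 43.8
```

```bash
python3 st.py; python3 snap.py 7
python3 - <<'E'
from h import *
s=cv2.imread("pics/scene7.png")
cv2.imwrite("pics/c7.png",cv2.resize(s[170:290,190:310],(600,600),interpolation=cv2.INTER_CUBIC))
E
```

```text
[537.78 159.5  123.14] [-0.82  0.36 -0.08] [-0.063  0.083  0.035] ang -0.18599105745777306 turned 1.4298872153541315 [ 4.6 28.9 88.  -0.  63.1 15.2]
16.9667 [537.9 159.5 123.3] [[-0.0003, 0.185, 0.9827], [-0.0, 0.9827, -0.185], [-1.0, -0.0001, -0.0003]] [-0.1 -0.2  0.3] [-0.09  0.07  0.01] 43.88062622798774 [ 4.6 28.9 88.  -0.  63.1 15.2]
```

View pics/c7.png

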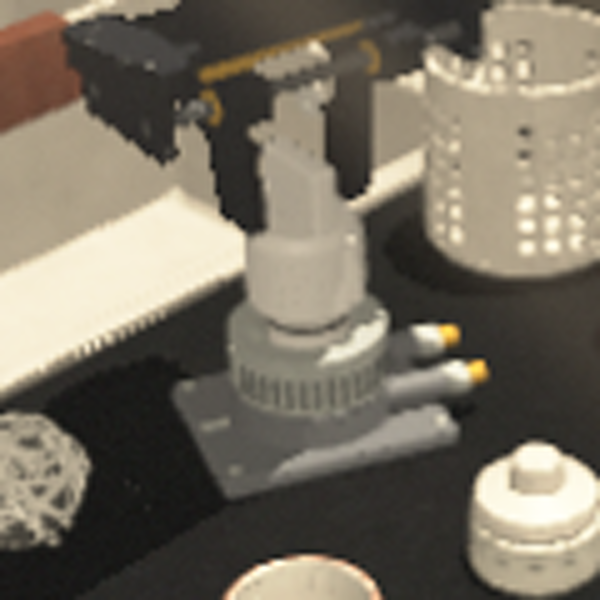

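Released, cartridge upright in the ring at crop (305,270). Raising clear, then checking height and angle.

Emit:
step_arm:
  deltas: "-1 0 0 0 0 0 0.5; -3 0 0 0 0 0 0.5; -6 0 0 0 0 0 0.5; -9 0 0 0 0 0 0.5; -12 0 0 0 0 0 0.5; -14 0 0 0 0 0 0.5; -14 0 0 0 0 0 0.5"

```text
time_s: 17.55
ee_pos: [539.1, 159.7, 268.6]
tool_rot: [[0.008, 0.185, 0.983], [0.001, 0.983, -0.185], [-1.0, 0.002, 0.008]]
contact_force: [0.7, 0.7, 0.1]
opening: 44.1
```

Emit:
step_arm:
  deltas: "0 0 -3 0 0 0 0.5; 0 0 -6 0 0 0 0.5; 0 0 -9 0 0 0 0.5; 0 0 -12 0 0 0 0.5; 0 4 -13 0 0 0 0.5; 0 8 -14 0 0 0 0.5; 0 12 -15 0 0 0 0.5; 0 16 -15 0 0 0 0.5; 0 18 -15 0 0 0 0.5; 0 18 -15 0 0 0 0.5"

```text
time_s: 18.38
ee_pos: [423.2, 367.1, 262.0]
tool_rot: [[-0.002, 0.182, 0.983], [-0.0, 0.983, -0.182], [-1.0, -0.0, -0.001]]
contact_force: [-0.2, -0.7, 0.8]
opening: 44.3
```

```bash
python3 st.py; python3 snap.py 8
python3 - <<'E'
from h import *
for n in("scene","top"):
    P=cloud(n,np.load(n+"8.npy"));z=P[...,2]
    near=np.hypot(P[...,0]-539,P[...,1]-158)<40
    Q=P[near&(z>135)&(z<165)];print(n,len(Q))
    if len(Q)>20:
        T=Q[Q[:,2]>146];print("top z",np.percentile(T[:,2],[50,90]),T.mean(0),cv2.minAreaRect(T[:,:2].astype(np.float32)))
    b=P[near&(z>110)&(z<128)];print("shoulder(120)",len(b),np.median(b[:,2]) if len(b) else None)
s=cv2.imread("pics/scene8.png");t=cv2.imread("pics/top8.png")
cv2.imwrite("pics/c8.png",np.hstack([cv2.resize(s[170:290,190:310],(400,400),interpolation=cv2.INTER_CUBIC),cv2.resize(t[220:300,225:305],(400,400),interpolation=cv2.INTER_CUBIC)]))
d=cv2.absdiff(cv2.imread("pics/top0.png"),t);
E
```

```text
[423.23 367.12 262.03] [-0.19 -0.71  0.79] [-0.076  0.071  0.018] ang -0.1825368665875403 turned 1.4264330244838987 [28.9 21.6 77.2  0.  81.3 39.4]
18.4833 [423.4 364.1 262.5] [[-0.0013, 0.1839, 0.9829], [-0.001, 0.9829, -0.1839], [-1.0, -0.0012, -0.0011]] [-0.1 -0.8  0.8] [-0.02  0.08 -0.02] 44.304172579283545 [28.7 21.4 77.5 -0.  81.2 39.3]
scene 145
top z [151.46645202 153.2835516 ] [536.10498667 155.03264653 151.04160896] ((537.5881958007812, 157.33682250976562), (46.395023345947266, 14.644628524780273), 74.7257308959961)
shoulder(120) 230 119.71903101439568
top 122
top z [151.42934675 154.66295551] [539.01050158 154.85682044 151.45530521] ((539.4512329101562, 155.57456970214844), (45.65889358520508, 14.142231941223145), 79.70748138427734)
shoulder(120) 278 118.54566105694062
```

View pics/c8.png

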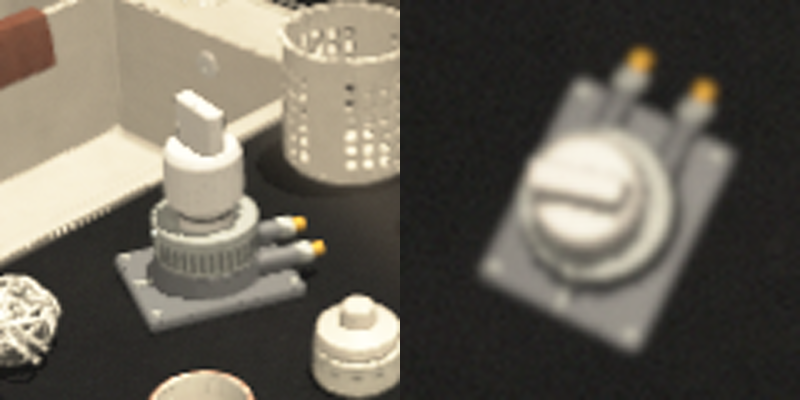

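View pics/scene8.png

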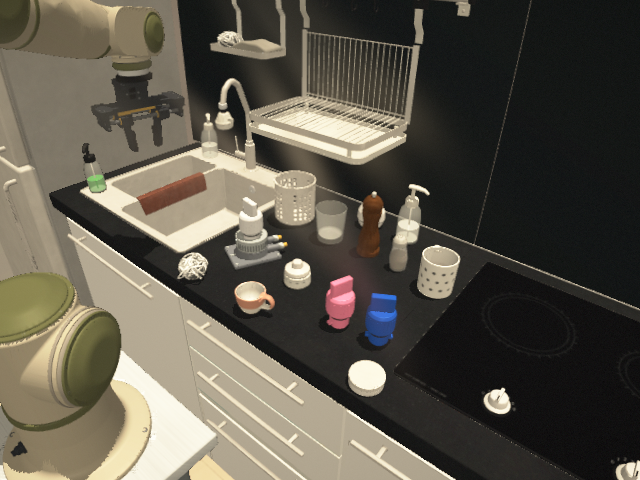

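The cartridge top is at about 152 mm, which is the locked height (40 + 112). The bar is at 79.7° in the top view, matching the release angle, and nothing else has moved. Handing in.

Emit:
step_arm:
  deltas: "0 0 0 0 0 0 0.5; 0 0 0 0 0 0 0.5; 0 0 0 0 0 0 0.5; 0 0 0 0 0 0 0.5"

```text
time_s: 18.82
ee_pos: [424.0, 363.5, 263.6]
tool_rot: [[0.0, 0.186, 0.983], [0.0, 0.983, -0.186], [-1.0, 0.0, 0.0]]
contact_force: [-0.8, 0.1, -1.4]
opening: 43.8
```

```bash
python3 -c "
from bench import robot
print(robot.finish_job())"
```

```text
the job is handed in; nothing more can be done
None
```

The white cartridge is locked in the filter base, and I handed the job in at 18.8 s with the gripper open and clear.

- **Fitting:** I lined the lugs up with the slots by eye. They dropped in at the first try, so I never had to turn them on the rim to feel for the slots. I pressed the cartridge down against the spring with an upward reading of about 9 N and turned it clockwise to the stop. The stop showed as a moment rise to 0.44 N m at about 1.47 rad from the entry angle. I then eased back 0.04 rad, let the spring lift it and released it.
- **Last checks:** The cartridge top stands at about 152 mm, against 152 expected when locked. In the top view the bar is at 79.7°, against 79.3° at release. In the last picture the other things stand where they were, judged by eye only.
- **Disagreements:** The scene camera put the bar about 5° off the top view. The two cameras also differ by a few mm in position. The stop came at 1.47 rad rather than the 1.44 given, which I put down to slack in the slot fit.

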